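# Slide the ointment slab out over the ledge end

### The job

Push the white ceramic slab along the wooden ledge, towards the end where the shallow steel tray stands, until about 40 mm of it sticks out beyond that end of the ledge, so that the next person can take it by its edge. Only push it with the fingers, never lift it; leave it lying flat and square to the ledge, not hanging over the ledge's front, then let go of it, and do not disturb the tray, mortar, jar or bottle.

Things in the scene. Friction and masses are not known exactly. Their poses are not given: they have to be found in the camera images.
- ledge: Raised wooden ledge, fixed to the counter, 150 mm (its x) by 360 mm (its y, the long way). Origin at the centre of its underside, on the counter. Its flat top is 50 mm above the counter; the far (+x) side carries a rail along the whole length, 12 mm thick and standing 12 mm above the top, inner face at x = +63 mm. The front edge is at x = -75 mm; the two open ends are at y = +180 and y = -180 mm. It stands turned by up to 0.3 rad either way.
- slab: Loose white glazed ceramic ointment slab lying on the ledge, 95 mm (its x, across the ledge) by 140 mm (its y, along the ledge) by 6 mm thick, about 0.2 kg. Origin at the centre of its underside. It may lie up to 0.15 rad askew to the ledge. Its weight and friction vary somewhat.
- tray: Shallow open steel tray, 150 mm (x) by 120 mm (y) by 24 mm high, loose on the counter about 30 mm beyond one end of the ledge (its centre about 270 mm from the ledge's centre); which end varies. Origin at the centre of its underside.
- mortar: Round stone mortar bowl, 96 mm across the rim, 68 mm high, loose on the counter beyond the other end of the ledge. Origin at the centre of its underside. To be left alone.
- jar: Squat lidded jar, 62 mm across, 75 mm high, loose on the counter on the far side of the ledge, behind the rail. Origin at the centre of its underside. To be left alone.
- bottle: Small amber bottle with a black cap, 48 mm across, 100 mm high, loose on the counter on the far side of the ledge. Origin at the centre of its underside. To be left alone.
Not all that is in view belongs to the job. Of the things shaped like the slab, the white one is meant.

How it is judged (in metres and radians):
At the end, for the whole second after the job is handed in: The slab lies still and flat on the ledge, square to it within 0.1 rad, overhanging the end on the tray's side by 28 to 52 mm, with its centre no farther than 33 mm in front of the ledge's centre line (front overhang at most about 5 mm) (((y of tray in the frame of ledge above 0 m and y of slab in the frame of ledge between 0.138 and 0.162 m) or (y of tray in the frame of ledge below 0 m and y of slab in the frame of ledge between -0.162 and -0.138 m)) and x of slab in the frame of ledge between -0.033 and 0.025 m and z of slab in the frame of ledge between 0.046 and 0.054 m and angle between slab's own z axis and vertical below 0.05 rad and angle between the y axis of slab and the y axis of ledge, either way round below 0.1 rad and linear speed of slab below 0.01 m/s); the robot touches nothing.
It fails at once if the slab is lifted more than 10 mm off the ledge (z of slab in the frame of ledge above 0.06 m).
It fails at once if the slab falls off or tips over the ledge (z of slab in the frame of ledge below 0.035 m or angle between slab's own z axis and vertical above 0.3 rad).
It fails at once if the tray, mortar, jar or bottle is shifted by more than 10 mm or tipped (distance of any of tray, mortar, jar, bottle from where it was at the start of the episode above 0.01 m or angle between any of tray, mortar, jar, bottle's own z axis and vertical above 0.2 rad).
It also fails if it takes over 43 s, if anything falls off the work surface, if the arm or the gripper's body presses on something with over 40 N, if the wrist force passes 120 N, or if a joint passes its speed limit or range.

### The arm

A 7-joint arm with a two-finger parallel gripper is mounted at the origin on the work surface. World frame = base frame: x ahead of the robot, y to its left, z up, the work surface at z = 0. Lengths are in m, angles in degrees, forces in N, time in s.
With the tool pointing down it reaches from about 0.425 to 0.875 m from the base axis. Payload 4.7 kg.
Tool frame: the origin (TCP) lies at the very end of the fingers, on their centre line; the grasp point (between the pads) lies 19 mm behind it; z points along the fingers, y is the direction in which the jaws open and shut (so a half turn about z gives the same grasp; the last joint's range is limited). The gripper opens to 87 mm and grips with 3 to 60 N. Pads are 19 mm wide; open, the fingers measure 117 mm over their backs; the gripper's body (75 mm by 190 mm) begins 51 mm behind the grasp point.
Start: joints at [-75.968, 18.392, -4.016, 83.108, 1.295, 78.541, -3.26], TCP at [0.149, 0.633, 0.223] pointing down, gripper open.
Joint ranges: [-163.93, 163.93], [-17.29, 119.83], [-79.2, 71.16], [3.27, 140.29], [-89.18, 269.18], [5.43, 117.66], [-154.24, 154.24]. Speed limits (degrees/s): [147.25, 147.25, 180, 180, 180, 180, 180].

### API

Orientations are given as [roll, pitch, yaw] about the fixed x, y, z axes, in that order (R = Rz(yaw) Ry(pitch) Rx(roll)).
In Python, from cell import sensors, imaging, ticket gives the robot as it stands.
- The arm moves only by the tool carry_out, never from a script. Its argument "plan" is a list of rows, each an object of numbers: "fingers": the closure, from -1 (fully open) to 1 (shut); "dx", "dy", "dz": the shift along the tool's x, y, z normalised to -1 to 1, where 1 is 0.03 m; "rx", "ry", "rz": the turn, a rotation vector about the tool's x, y, z normalised to -1 to 1, where 1 is 10 degrees. A call has 1 to 12 rows; each row shifts and turns the commanded pose from where the row before left it, along the tool's axes as they then stand; what a row does not reach is not made up. A row lasts 1/8 s, in which the tool goes at most 62.5 mm and 10.7 degrees, less where a joint would pass 70% of its speed; a pose out of reach is approached as far as the arm can. A call with a number of a shift or a turn outside -1 to 1 is refused whole. A call with a gripper value outside its range is refused whole. The fingers move at their own pace and stop on an object; "force" is the grip in N (left out, the last holds). Time passes only in rows, so rows that do not move let the fingers close. It gives the time, the measured TCP pose, the force and the opening at its end, in the units of the state.
- sensors.get_obs(): the state, without advancing time (a new reading comes with each control period).
- imaging.read_camera(name): name is "scene" or "top" or "wrist"; returns a dict with "color" (480x640x3 uint8, red, green, blue), "mtx" (3x3 intrinsics, pixels), "dist_coeffs" ([k1, k2, p1, p2, k3] as OpenCV has them; the pictures are not rectified), "extrinsics" (4x4, takes a point from world to camera coordinates); the wrist camera has in their place "tool_from_camera" (4x4, takes a point from camera to tool coordinates, whose origin is the TCP and whose axes are the flange's). Camera axes: x right, y down, z forward; pixel columns grow to the right and rows downward; lengths in m; the calibration is good to about 2 mm. A picture is of the moment at which its call begins: read the wrist's pose just before it. There is no depth.
- ticket.sign_off(): hands the job in, once; it reports no verdict.
The state is a dict: "time_s": time; "qpos": joint angles; "joint_velocities": joint speeds; "effort": joint torques, N m; "tool_pos": TCP position; "tool_rot": TCP orientation; "force": force on the tool from outside, world axes, zero at the start; "wrist_torque": the same for the moment, N m; "grip_width": finger opening in m.
Only numpy, scipy, OpenCV 4.12 (cv2) and the standard library are available. Lean on these libraries where they do the work, as an engineer would, in place of code of your own. Each camera call takes 0.05 s, during which the arm holds its last target.

## Working session

There is one attempt and no reset: what is moved stays moved. The work goes in short steps, Python scripts to look and compute and a tool call to move; the robot and the scene stay as the last step left them, time stands still between calls to the robot, and variables do not carry over. Pictures are saved under pics/ and viewed, and the job is handed in when it is done.

Besides the shell and the picture viewer there is one more tool, called after "Request:" as name([rows], argument=value, ...), one row to a line, values as JSON. carry_out: Moves the arm, as the interface text tells. Scaled input: -1 to 1 covers 0.03 m each way for a shift and 10 degrees each way for a turn. Its arguments: {"type":"object","properties":{"plan":{"type":"array"},"force":{"type":"number"}},"required":["plan"]}

```bash
mkdir -p pics
python3 - <<'E'
from cell import sensors, imaging
import cv2
print(sensors.get_obs())
for n in ["scene","top"]:
    d=imaging.read_camera(n); cv2.imwrite(f"pics/{n}0.png",d["color"][:,:,::-1]); print(n,d["mtx"],d["dist_coeffs"],d["extrinsics"])
E
```

```text
{'time_s': 0.0, 'qpos': array([-75.96956998,  18.43770853,  -4.01639658,  83.17498296,
         1.29654727,  78.54030417,  -3.26206751]), 'joint_velocities': array([-0.02444932,  0.04467393, -0.102492  ,  0.05445629, -0.04583703,
       -0.08777069, -0.04841124]), 'effort': array([-3.56591645e-04, -4.91266072e+01, -4.04022820e-01, -3.12536967e+01,
       -6.38732314e-02,  4.33907867e-02,  1.69855557e-04]), 'tool_pos': array([0.1486011 , 0.63221951, 0.22147624]), 'tool_rot': array([-1.79892337e+02,  7.00285539e-03,  1.66778390e+02]), 'force': array([ 0.86902871,  0.42472312, -0.01613707]), 'wrist_torque': array([-0.00367173, -0.00501746, -0.00878713]), 'grip_width': 0.08699461217753338}
scene [[498.31291807   0.         321.36324919]
 [  0.         498.31291807 230.84248991]
 [  0.           0.           1.        ]] [-0.11457125  0.          0.          0.          0.        ] [[ 0.0163663   0.99983786  0.00750975 -0.07138438]
 [ 0.79672049 -0.0085027  -0.60428815 -0.38943262]
 [-0.60412631  0.01587313 -0.79673047  1.34770957]
 [ 0.          0.          0.          1.        ]]
top [[464.88189747   0.         320.25051234]
 [  0.         464.88189747 245.82593248]
 [  0.           0.           1.        ]] [-0.09022827  0.          0.          0.          0.        ] [[-5.94248756e-02 -9.98232780e-01  4.45357224e-05  9.49339172e-02]
 [-9.76106791e-01  5.80983724e-02 -2.09380305e-01  5.62830718e-01]
 [ 2.09007697e-01 -1.24858702e-02 -9.77834283e-01  8.04615952e-01]
 [ 0.00000000e+00  0.00000000e+00  0.00000000e+00  1.00000000e+00]]
```

View pics/scene0.png

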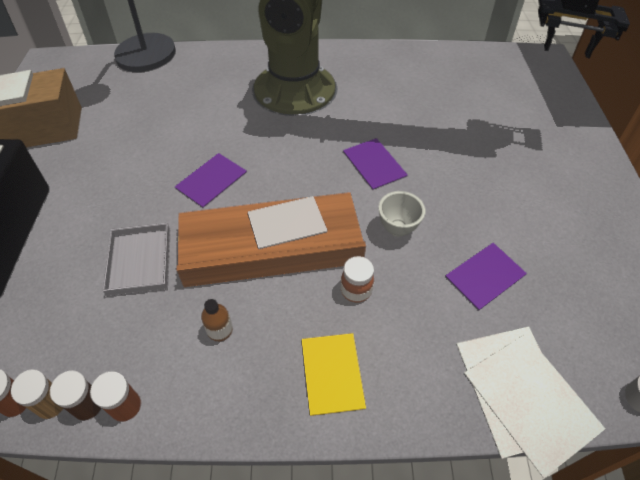

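View pics/top0.png

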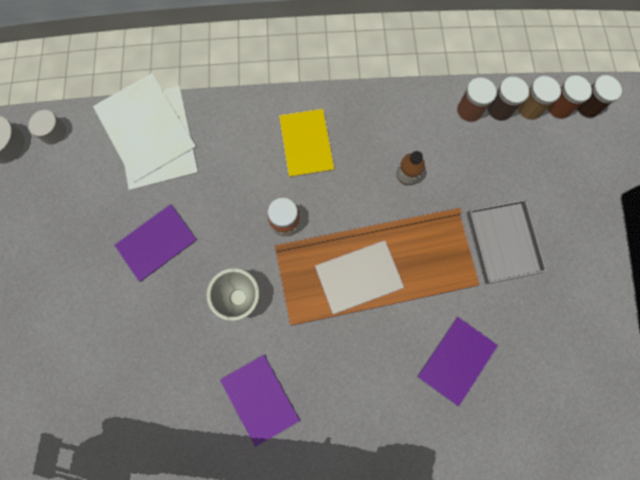

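The scene shows the white slab on the ledge at top pixel (360,277). The tray is at (505,243), on the world -y side, the mortar at (233,295), the jar at (284,215) and the bottle at (412,167).

Slab lookalikes in the top view: the papers at (145,135), purple tiles at (155,242), (260,398) and (458,361), and a yellow tile at (306,142). In the scene view there is also a pale block at (10,88). I choose the white plate lying on the ledge at (360,277).

```bash
cat > h.py <<'E'
import numpy as np, cv2
from cell import sensors, imaging
def cast(d,px,z):
    p=cv2.undistortPoints(np.array(px,float).reshape(-1,1,2),d["mtx"],d["dist_coeffs"]).reshape(-1,2)
    E=d["extrinsics"];R=E[:3,:3];t=E[:3,3];c=-R.T@t
    r=np.c_[p,np.ones(len(p))]@R
    return c+r*((z-c[2])/r[:,2])[:,None]
def biggest(m,near=None):
    cs,_=cv2.findContours(m.astype(np.uint8),cv2.RETR_EXTERNAL,cv2.CHAIN_APPROX_NONE)
    if near is not None: cs=[c for c in cs if cv2.pointPolygonTest(c,near,True)>-8]
    return max(cs,key=cv2.contourArea)
def rect(d,m,z,near):
    c=biggest(m,near).reshape(-1,2).astype(float)
    w=cast(d,c,z)[:,:2]
    (cx,cy),(a,b),ang=cv2.minAreaRect((w*1000).astype(np.float32))
    if a<b: a,b,ang=b,a,ang+90
    # ang: direction of long side, want close to world y (90)
    ang=(ang)%180
    return np.array([cx,cy])/1000,a,b,ang,cv2.contourArea(c.astype(np.float32))
E
python3 - <<'E'
from h import *
for n,s,l in [("top",(360,277),(450,260)),("scene",(287,221),(215,235))]:
    d=imaging.read_camera(n);im=d["color"];hsv=cv2.cvtColor(im,cv2.COLOR_RGB2HSV)
    print(n,hsv[s[1],s[0]],hsv[l[1],l[0]])
    ms=(hsv[...,1]<40)&(hsv[...,2]>165)
    print("slab",rect(d,ms,.056,s))
    ml=((hsv[...,0]<20)&(hsv[...,1]>90)&(hsv[...,2]>60))
    ml=cv2.morphologyEx((ml).astype(np.uint8),cv2.MORPH_OPEN,np.ones((3,3)))
    k=biggest(ml|ms.astype(np.uint8)*0,l)
    ap=cv2.approxPolyDP(cv2.convexHull(k),5,True).reshape(-1,2);print("ledge poly",ap.tolist());print(cast(d,ap,.05).round(4).tolist())
    vis=im[:,:,::-1].copy();cv2.polylines(vis,[ap],True,(0,255,0),1)
    c=biggest(ms,s);cv2.drawContours(vis,[c],-1,(255,0,0),1)
    x,y=s; cr=vis[max(0,y-90):y+90,max(0,x-130):x+150]
    cv2.imwrite(f"pics/{n}1.png",cv2.resize(cr,None,fx=2.8,fy=2.8))
E
```

```text
top [ 24  19 190] [ 13 169 145]
slab (array([ 0.50674438, -0.00654694]), 138.93972778320312, 93.53121185302734, 106.73839378356934, 3652.0)
ledge poly [[460, 209], [478, 284], [290, 324], [276, 245]]
[[0.6261, -0.2123, 0.05], [0.4792, -0.2287, 0.05], [0.4276, 0.1248, 0.05], [0.5761, 0.1443, 0.05]]
scene [ 16  17 197] [ 13 146 147]
slab (array([ 0.50492136, -0.00701202]), 139.60797119140625, 94.26703643798828, 106.99516487121582, 2440.5)
ledge poly [[350, 193], [363, 255], [337, 266], [183, 284], [177, 270], [180, 213]]
[[0.4277, 0.1245, 0.05], [0.5864, 0.1414, 0.05], [0.611, 0.0905, 0.05], [0.6482, -0.1958, 0.05], [0.6173, -0.2119, 0.05], [0.4782, -0.2277, 0.05]]
```

```bash
ls pics
```

```text
scene0.png
scene1.png
top0.png
top1.png
```

View pics/top1.png

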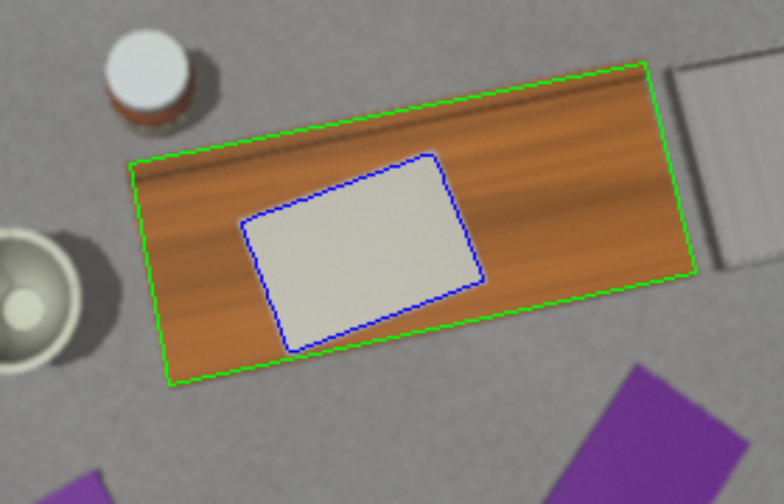

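View pics/scene1.png

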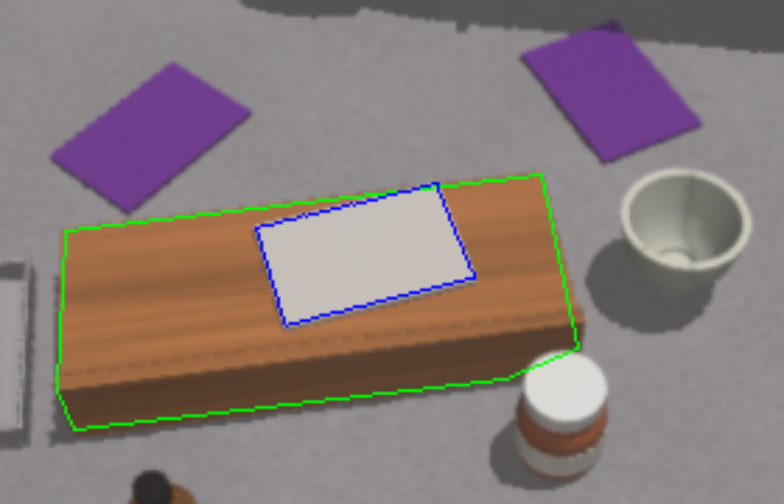

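The crop confirms the white plate on the ledge. The ledge is at about (0.527, -0.041) with yaw 8.1°. In the ledge frame the slab is at about (-0.016, +0.037), 8.7° askew.

The plan is to set both fingertips behind its +y edge and push towards -y, so that the two contacts square it. I'll swing across above everything first.

Request:
carry_out([
  {"fingers":0.3,"dx":-0.93,"dy":-0.19,"rz":0.286},
  {"fingers":0.3,"dx":-0.93,"dy":-0.19,"rz":0.286},
  {"fingers":0.3,"dx":-0.93,"dy":-0.19,"rz":0.286},
  {"fingers":0.3,"dx":-0.93,"dy":-0.19,"rz":0.286},
  {"fingers":0.3,"dx":-0.93,"dy":-0.19,"rz":0.286},
  {"fingers":0.3,"dx":-0.93,"dy":-0.19,"rz":0.286},
  {"fingers":0.3,"dx":-0.93,"dy":-0.19,"rz":0.286},
  {"fingers":0.3,"dx":-0.93,"dy":-0.19,"rz":0.286},
  {"fingers":0.3,"dx":-0.93,"dy":-0.19,"rz":0.286},
  {"fingers":0.3,"dx":-0.93,"dy":-0.19,"rz":0.286},
  {"fingers":0.3,"dx":-0.93,"dy":-0.19,"rz":0.286},
  {"fingers":0.3,"dx":-0.93,"dy":-0.19,"rz":0.286},
])

```text
validation failed for argument at $.pl...
```

Request:
carry_out([
  {"fingers":0.3,"dx":-0.93,"dy":-0.19,"dz":0.0,"rx":0.0,"ry":0.0,"rz":0.286},
])

```text
time_s: 0.32
tool_pos: [0.172, 0.6214, 0.2221]
tool_rot: [-180.0, -0.1, 164.1]
force: [0.7, 0.8, -0.1]
grip_width: 0.0824
```

```bash
python3 -c "
from h import *
o=sensors.get_obs();print(o['time_s'],o['tool_pos'],o['tool_rot'],o['grip_width'])"
```

```text
0.325 [0.17196825 0.62140536 0.22206978] [-1.79965825e+02 -1.00634112e-01  1.64096483e+02] 0.082411861504206
```

All seven fields are needed in each row. I'll continue in batches.

Request:
carry_out([
  {"fingers":0.3,"dx":-0.93,"dy":-0.19,"dz":0,"rx":0,"ry":0,"rz":0.286},
  {"fingers":0.3,"dx":-0.93,"dy":-0.19,"dz":0,"rx":0,"ry":0,"rz":0.286},
  {"fingers":0.3,"dx":-0.93,"dy":-0.19,"dz":0,"rx":0,"ry":0,"rz":0.286},
  {"fingers":0.3,"dx":-0.93,"dy":-0.19,"dz":0,"rx":0,"ry":0,"rz":0.286},
  {"fingers":0.3,"dx":-0.93,"dy":-0.19,"dz":0,"rx":0,"ry":0,"rz":0.286},
  {"fingers":0.3,"dx":-0.93,"dy":-0.19,"dz":0,"rx":0,"ry":0,"rz":0.286},
  {"fingers":0.3,"dx":-0.93,"dy":-0.19,"dz":0,"rx":0,"ry":0,"rz":0.286},
  {"fingers":0.3,"dx":-0.93,"dy":-0.19,"dz":0,"rx":0,"ry":0,"rz":0.286},
  {"fingers":0.3,"dx":-0.93,"dy":-0.19,"dz":0,"rx":0,"ry":0,"rz":0.286},
  {"fingers":0.3,"dx":-0.93,"dy":-0.19,"dz":0,"rx":0,"ry":0,"rz":0.286},
  {"fingers":0.3,"dx":-0.93,"dy":-0.19,"dz":0,"rx":0,"ry":0,"rz":0.286},
  {"fingers":0.3,"dx":-0.93,"dy":-0.19,"dz":0,"rx":0,"ry":0,"rz":0.286},
])

```text
time_s: 1.82
tool_pos: [0.4203, 0.388, 0.2226]
tool_rot: [180.0, -0.0, 129.4]
force: [-0.2, 0.4, -0.7]
grip_width: 0.0307
```

Request:
carry_out([
  {"fingers":-0.3,"dx":-0.93,"dy":-0.19,"dz":0,"rx":0,"ry":0,"rz":0.286},
  {"fingers":-0.3,"dx":-0.93,"dy":-0.19,"dz":0,"rx":0,"ry":0,"rz":0.286},
  {"fingers":-0.3,"dx":-0.93,"dy":-0.19,"dz":0,"rx":0,"ry":0,"rz":0.286},
  {"fingers":-0.3,"dx":-0.93,"dy":-0.19,"dz":0,"rx":0,"ry":0,"rz":0.286},
  {"fingers":-0.3,"dx":-0.93,"dy":-0.19,"dz":0,"rx":0,"ry":0,"rz":0.286},
  {"fingers":-0.3,"dx":-0.93,"dy":-0.19,"dz":0,"rx":0,"ry":0,"rz":0.286},
  {"fingers":-0.3,"dx":-0.93,"dy":-0.19,"dz":0,"rx":0,"ry":0,"rz":0.286},
  {"fingers":-0.3,"dx":-0.93,"dy":-0.19,"dz":0,"rx":0,"ry":0,"rz":0.286},
  {"fingers":-0.3,"dx":-0.93,"dy":-0.19,"dz":0,"rx":0,"ry":0,"rz":0.286},
  {"fingers":-0.3,"dx":-0.93,"dy":-0.19,"dz":0,"rx":0,"ry":0,"rz":0.286},
  {"fingers":-0.3,"dx":0,"dy":0,"dz":0,"rx":0,"ry":0,"rz":0.23},
])

```text
time_s: 3.2
tool_pos: [0.4935, 0.1138, 0.2228]
tool_rot: [180.0, 0.0, 98.3]
force: [-0.5, 0.3, -0.5]
grip_width: 0.0568
```

```bash
cat >> h.py <<'E'
LC=np.array([.5273,-.041]);LY=np.radians(8.1);ex=np.array([np.cos(LY),np.sin(LY)]);ey=np.array([-ex[1],ex[0]])
def inl(w): w=np.asarray(w)[...,:2]-LC; return np.stack([w@ex,w@ey],-1)
def tool():
    o=sensors.get_obs();print(o['time_s'],o['tool_pos'].round(4),o['tool_rot'].round(2),o['grip_width'].round(4),"F",o['force'].round(2),"ledge",inl(o['tool_pos']).round(4))
E
python3 - <<'E'
from h import *
tool()
for n in ["top","wrist"]:
    cv2.imwrite(f"pics/{n}2.png",imaging.read_camera(n)["color"][:,:,::-1])
E
```

```text
Traceback (most recent call last):
  File "h.py", line 23, in tool
    o=sensors.get_obs();print(o['time_s'],o['tool_pos'].round(4),o['tool_rot'].round(2),o['grip_width'].round(4),"F",o['force'].round(2),"ledge",inl(o['tool_pos']).round(4))
                                                                                        ^^^^^^^^^^^^^^^^^^^^^
AttributeError: 'float' object has no attribute 'round'
```

```bash
sed -i "s/o\['grip_width'\].round(4)/round(o['grip_width'],4)/" h.py
python3 - <<'E'
from h import *
tool()
for n in ["top","wrist"]:
    cv2.imwrite(f"pics/{n}2.png",imaging.read_camera(n)["color"][:,:,::-1])
E
```

```text
3.2 [0.4935 0.1138 0.2228] [1.7998e+02 2.0000e-02 9.8260e+01] 0.0568 F [-0.49  0.27 -0.49] ledge [-0.0117  0.158 ]
```

View pics/wrist2.png

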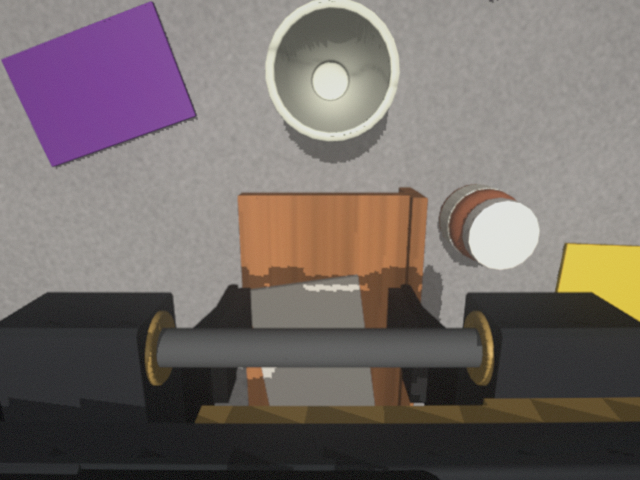

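View pics/top2.png

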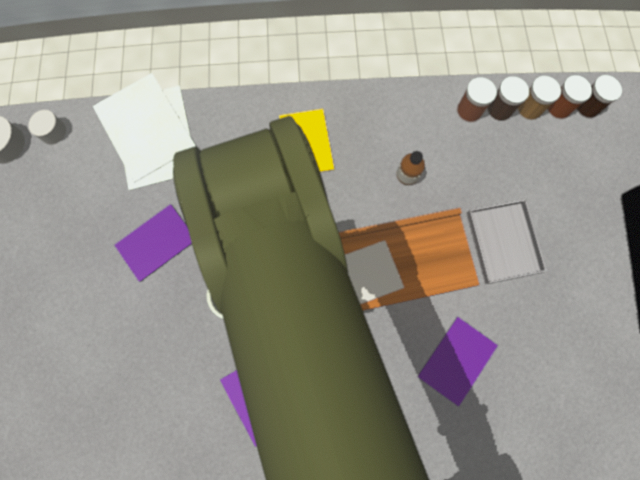

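The wrist view shows the tool centred over the ledge behind the slab's +y edge (row ~285, columns 250-360), clear of the mortar at (332,70) and the jar at (500,230). I'll descend there.

Request:
carry_out([
  {"fingers":-0.3,"dx":-0.2,"dy":-0.1,"dz":0.9,"rx":0,"ry":0,"rz":0.015},
  {"fingers":-0.3,"dx":0,"dy":0,"dz":1,"rx":0,"ry":0,"rz":0},
  {"fingers":-0.3,"dx":0,"dy":0,"dz":1,"rx":0,"ry":0,"rz":0},
  {"fingers":-0.3,"dx":0,"dy":0,"dz":1,"rx":0,"ry":0,"rz":0},
  {"fingers":-0.3,"dx":0,"dy":0,"dz":1,"rx":0,"ry":0,"rz":0},
  {"fingers":-0.3,"dx":0,"dy":0,"dz":0.4,"rx":0,"ry":0,"rz":0},
  {"fingers":-0.3,"dx":0,"dy":0,"dz":0.1,"rx":0,"ry":0,"rz":0},
  {"fingers":-0.3,"dx":0,"dy":0,"dz":0,"rx":0,"ry":0,"rz":0},
])

```text
time_s: 4.3
tool_pos: [0.4918, 0.1115, 0.0614]
tool_rot: [179.9, -0.0, 98.6]
force: [0.1, -0.6, -0.0]
grip_width: 0.0565
```

Run:
```python
from h import *
tool()
cv2.imwrite(f"pics/scene3.png",imaging.read_camera("scene")["color"][:,:,::-1])
```

```text
4.3 [0.4918 0.1115 0.0614] [ 1.7992e+02 -2.0000e-02  9.8550e+01] 0.0565 F [ 0.09 -0.59 -0.  ] ledge [-0.0136  0.156 ]
```

View pics/scene3.png

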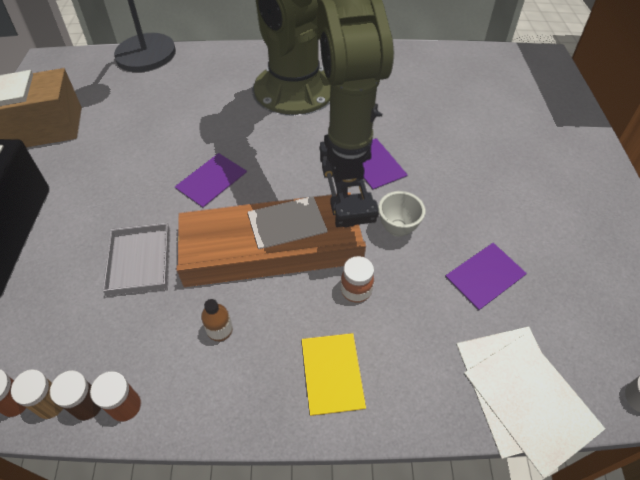

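The gripper is down behind the slab, around (352,205), and clear of the mortar at (400,210). Now a small descent to feel for the wood.

Request:
carry_out([
  {"fingers":-0.3,"dx":0,"dy":0,"dz":0.15,"rx":0,"ry":0,"rz":0.04},
  {"fingers":-0.3,"dx":0,"dy":0,"dz":0.12,"rx":0,"ry":0,"rz":0},
  {"fingers":-0.3,"dx":0,"dy":0,"dz":0,"rx":0,"ry":0,"rz":0},
])

```text
time_s: 4.72
tool_pos: [0.4908, 0.1113, 0.0522]
tool_rot: [-180.0, 0.0, 98.1]
force: [-0.1, -0.1, -0.5]
grip_width: 0.0565
```

Request:
carry_out([
  {"fingers":-0.3,"dx":0,"dy":0,"dz":0.03,"rx":0,"ry":0,"rz":0},
  {"fingers":-0.3,"dx":0,"dy":0,"dz":0,"rx":0,"ry":0,"rz":0},
])

```text
time_s: 4.97
tool_pos: [0.4911, 0.1113, 0.0516]
tool_rot: [180.0, -0.0, 98.1]
force: [-0.6, 0.9, 0.3]
grip_width: 0.0566
```

Request:
carry_out([
  {"fingers":-0.3,"dx":-0.4,"dy":0,"dz":0,"rx":0,"ry":0,"rz":0},
  {"fingers":-0.3,"dx":-0.4,"dy":0,"dz":0,"rx":0,"ry":0,"rz":0},
  {"fingers":-0.3,"dx":-0.2,"dy":0,"dz":0,"rx":0,"ry":0,"rz":0},
  {"fingers":-0.3,"dx":-0.2,"dy":0,"dz":0,"rx":0,"ry":0,"rz":0},
  {"fingers":-0.3,"dx":-0.2,"dy":0,"dz":0,"rx":0,"ry":0,"rz":0},
  {"fingers":-0.3,"dx":-0.2,"dy":0,"dz":0,"rx":0,"ry":0,"rz":0},
  {"fingers":-0.3,"dx":-0.2,"dy":0,"dz":0,"rx":0,"ry":0,"rz":0},
  {"fingers":-0.3,"dx":-0.2,"dy":0,"dz":0,"rx":0,"ry":0,"rz":0},
  {"fingers":-0.3,"dx":-0.2,"dy":0,"dz":0,"rx":0,"ry":0,"rz":0},
  {"fingers":-0.3,"dx":-0.2,"dy":0,"dz":0,"rx":0,"ry":0,"rz":0},
  {"fingers":-0.3,"dx":-0.2,"dy":0,"dz":0,"rx":0,"ry":0,"rz":0},
  {"fingers":-0.3,"dx":-0.2,"dy":0,"dz":0,"rx":0,"ry":0,"rz":0},
])

```text
time_s: 6.48
tool_pos: [0.5029, 0.0279, 0.0515]
tool_rot: [-180.0, -0.0, 98.1]
force: [0.2, 2.4, 1.0]
grip_width: 0.0568
```

Run:
```python
from h import *
tool()
im=imaging.read_camera("scene")["color"][:,:,::-1]
cv2.imwrite(f"pics/scene4.png",cv2.resize(im[130:330,80:440],None,fx=2.2,fy=2.2))
im=imaging.read_camera("top")["color"][:,:,::-1]
cv2.imwrite(f"pics/top4.png",cv2.resize(im[170:360,220:560],None,fx=2.2,fy=2.2))
```

```text
6.475 [0.5029 0.0279 0.0515] [-1.7999e+02 -1.0000e-02  9.8150e+01] 0.0568 F [0.16 2.36 0.96] ledge [-0.0144  0.0716]
```

View pics/scene4.png

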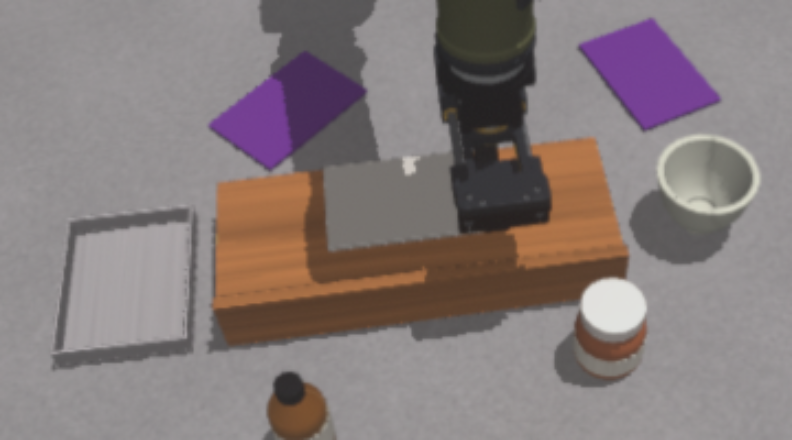

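View pics/top4.png

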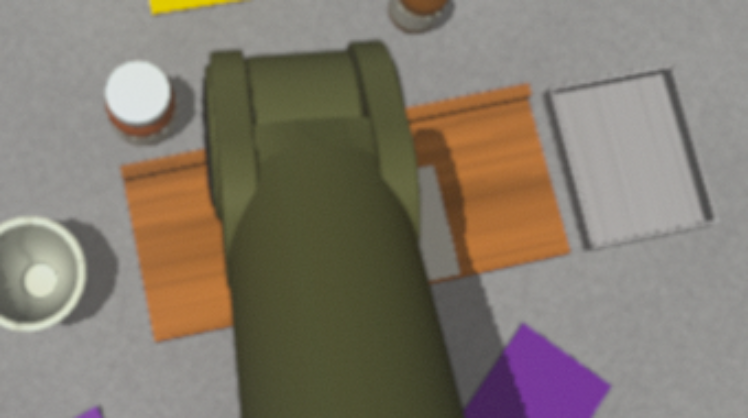

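Run:
```python
from h import *
d=imaging.read_camera("scene")
print(inl(cast(d,[(226.8,206.4),(229.1,242.7)],.056)))
d=imaging.read_camera("top")
print(inl(cast(d,[(220+415/2.2,170+168/2.2),(220+437/2.2,170+168/2.2),(220+462/2.2,170+274/2.2)],.056)))
```

```text
[[-0.07250984 -0.08051448]
 [ 0.0205412  -0.08002356]]
[[ 0.02092187 -0.06648658]
 [ 0.01715659 -0.08497907]
 [-0.07494599 -0.0837958 ]]
```

The slab is now square, with its leading edge at y≈-0.081 in the ledge frame. It sits near the front, at x≈-0.027. I'll push on with a slight drift towards the rail so that friction carries it inwards.

Request:
carry_out([
  {"fingers":-0.3,"dx":-0.2,"dy":0.02,"dz":0,"rx":0,"ry":0,"rz":0},
  {"fingers":-0.3,"dx":-0.3,"dy":0.03,"dz":0,"rx":0,"ry":0,"rz":0},
  {"fingers":-0.3,"dx":-0.3,"dy":0.03,"dz":0,"rx":0,"ry":0,"rz":0},
  {"fingers":-0.3,"dx":-0.3,"dy":0.03,"dz":0,"rx":0,"ry":0,"rz":0},
  {"fingers":-0.3,"dx":-0.3,"dy":0.03,"dz":0,"rx":0,"ry":0,"rz":0},
  {"fingers":-0.3,"dx":-0.3,"dy":0.03,"dz":0,"rx":0,"ry":0,"rz":0},
  {"fingers":-0.3,"dx":-0.3,"dy":0.03,"dz":0,"rx":0,"ry":0,"rz":0},
  {"fingers":-0.3,"dx":-0.3,"dy":0.03,"dz":0,"rx":0,"ry":0,"rz":0},
  {"fingers":-0.3,"dx":-0.3,"dy":0.03,"dz":0,"rx":0,"ry":0,"rz":0},
  {"fingers":-0.3,"dx":-0.3,"dy":0.03,"dz":0,"rx":0,"ry":0,"rz":0},
  {"fingers":-0.3,"dx":-0.3,"dy":0.03,"dz":0,"rx":0,"ry":0,"rz":0},
  {"fingers":-0.3,"dx":-0.2,"dy":0.02,"dz":0,"rx":0,"ry":0,"rz":0},
])

```text
time_s: 8.18
tool_pos: [0.5277, -0.0721, 0.0516]
tool_rot: [180.0, 0.0, 98.1]
force: [-0.1, 1.6, -0.6]
grip_width: 0.057
```

Run:
```python
from h import *
tool()
im=imaging.read_camera("scene")["color"][:,:,::-1]
cv2.imwrite(f"pics/scene5.png",cv2.resize(im[150:310,90:350],None,fx=3,fy=3))
im=imaging.read_camera("top")["color"][:,:,::-1]
cv2.imwrite(f"pics/top5.png",cv2.resize(im[180:340,300:560],None,fx=3,fy=3))
```

```text
8.175 [ 0.5277 -0.0721  0.0516] [180.     0.    98.12] 0.057 F [-0.05  1.64 -0.56] ledge [-0.004  -0.0308]
```

View pics/scene5.png

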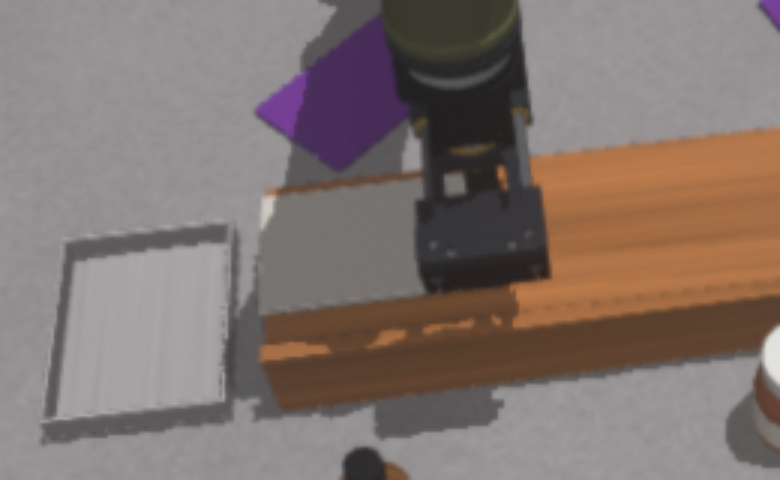

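View pics/top5.png

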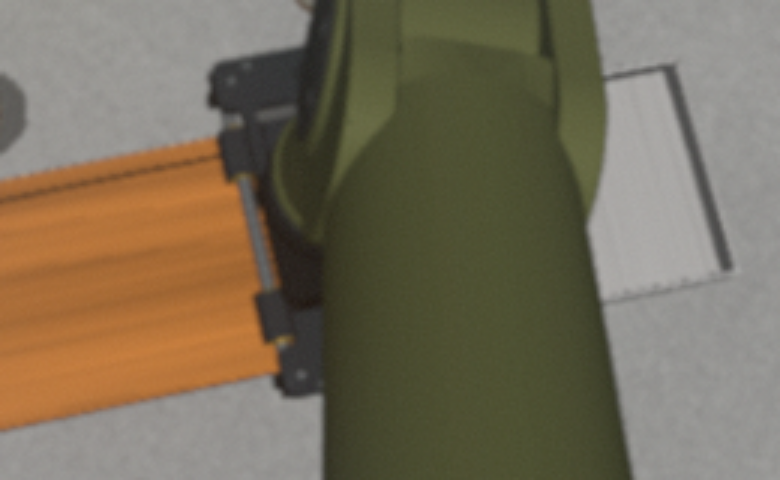

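Run:
```python
from h import *
d=imaging.read_camera("scene")
f=lambda x,y:(90+(x-1)/3,150+(y-1)/3)
print("slab",inl(cast(d,[f(262,195),f(260,313)],.056)))
print("ledge end",inl(cast(d,[f(266,189),f(261,347)],.05)), inl(cast(d,[f(261,347)],.062)))
```

```text
slab [[-0.06624231 -0.18259676]
 [ 0.03206416 -0.18224656]]
ledge end [[-0.07633191 -0.18135564]
 [ 0.05427913 -0.18263845]] [[ 0.06265101 -0.17982269]]
```

The slab is square at x≈-0.017 and its leading edge is level with the ledge end (about -0.183), so about 37 mm remain. I'll push that, back off along +x of the tool, then rise.

Request:
carry_out([
  {"fingers":-0.3,"dx":-0.2,"dy":0,"dz":0,"rx":0,"ry":0,"rz":0},
  {"fingers":-0.3,"dx":-0.2,"dy":0,"dz":0,"rx":0,"ry":0,"rz":0},
  {"fingers":-0.3,"dx":-0.2,"dy":0,"dz":0,"rx":0,"ry":0,"rz":0},
  {"fingers":-0.3,"dx":-0.2,"dy":0,"dz":0,"rx":0,"ry":0,"rz":0},
  {"fingers":-0.3,"dx":-0.17,"dy":0,"dz":0,"rx":0,"ry":0,"rz":0},
  {"fingers":-0.3,"dx":-0.1,"dy":0,"dz":0,"rx":0,"ry":0,"rz":0},
  {"fingers":-0.3,"dx":-0.1,"dy":0,"dz":0,"rx":0,"ry":0,"rz":0},
  {"fingers":-0.3,"dx":-0.05,"dy":0,"dz":0,"rx":0,"ry":0,"rz":0},
  {"fingers":-0.3,"dx":0,"dy":0,"dz":0,"rx":0,"ry":0,"rz":0},
])

```text
time_s: 9.45
tool_pos: [0.5328, -0.1078, 0.0516]
tool_rot: [180.0, 0.0, 98.1]
force: [-0.9, 1.1, 1.3]
grip_width: 0.0567
```

Run:
```python
from h import *
tool()
d=imaging.read_camera("scene");im=d["color"][:,:,::-1]
cv2.imwrite(f"pics/scene6.png",cv2.resize(im[150:310,90:350],None,fx=3,fy=3))
```

```text
9.45 [ 0.5328 -0.1078  0.0516] [1.7999e+02 2.0000e-02 9.8150e+01] 0.0567 F [-0.85  1.08  1.32] ledge [-0.004  -0.0669]
```

View pics/scene6.png

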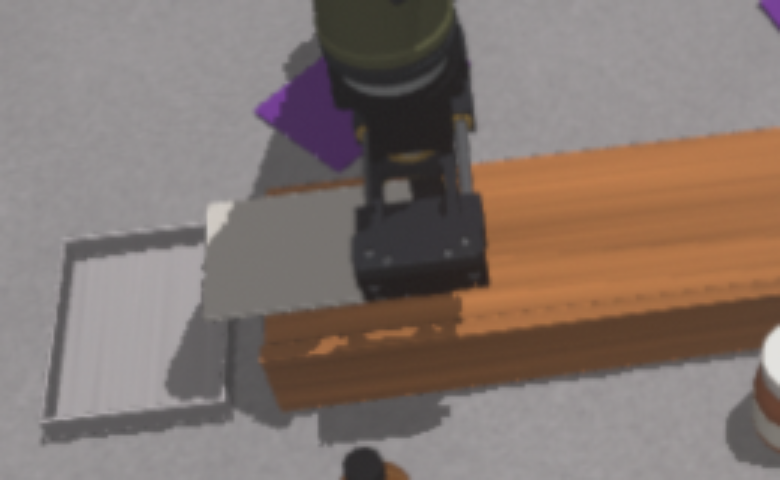

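The slab's leading edge is at crop (208,203)-(203,320), beyond the ledge end. I'll retreat for a clear view.

Request:
carry_out([
  {"fingers":-0.3,"dx":0.5,"dy":0,"dz":0,"rx":0,"ry":0,"rz":0},
  {"fingers":-0.3,"dx":0.9,"dy":0,"dz":0,"rx":0,"ry":0,"rz":0},
  {"fingers":-0.3,"dx":0,"dy":0,"dz":-0.9,"rx":0,"ry":0,"rz":0},
  {"fingers":-0.3,"dx":0,"dy":0,"dz":-0.9,"rx":0,"ry":0,"rz":0},
  {"fingers":-0.3,"dx":0,"dy":0,"dz":-0.9,"rx":0,"ry":0,"rz":0},
  {"fingers":-0.3,"dx":0.9,"dy":0,"dz":-0.9,"rx":0,"ry":0,"rz":0},
  {"fingers":-0.3,"dx":0.9,"dy":0,"dz":-0.9,"rx":0,"ry":0,"rz":0},
  {"fingers":-0.3,"dx":0.9,"dy":0,"dz":0,"rx":0,"ry":0,"rz":0},
  {"fingers":-0.3,"dx":0.9,"dy":0,"dz":0,"rx":0,"ry":0,"rz":0},
  {"fingers":-0.3,"dx":0.9,"dy":0,"dz":0,"rx":0,"ry":0,"rz":0},
  {"fingers":-0.3,"dx":0.9,"dy":0,"dz":0,"rx":0,"ry":0,"rz":0},
  {"fingers":-0.3,"dx":0.9,"dy":0,"dz":0,"rx":0,"ry":0,"rz":0},
])

```text
time_s: 11.0
tool_pos: [0.4994, 0.1224, 0.1865]
tool_rot: [180.0, 0.0, 98.2]
force: [-0.6, 0.4, 0.3]
grip_width: 0.0568
```

Request:
carry_out([
  {"fingers":-0.3,"dx":0.9,"dy":0,"dz":0,"rx":0,"ry":0,"rz":0},
  {"fingers":-0.3,"dx":0.9,"dy":0,"dz":0,"rx":0,"ry":0,"rz":0},
  {"fingers":-0.3,"dx":0.9,"dy":0,"dz":0,"rx":0,"ry":0,"rz":0},
  {"fingers":-0.3,"dx":0,"dy":0,"dz":0,"rx":0,"ry":0,"rz":0},
])

```text
time_s: 11.5
tool_pos: [0.4873, 0.204, 0.1863]
tool_rot: [-180.0, -0.0, 98.4]
force: [0.2, -0.3, 0.3]
grip_width: 0.0563
```

Run:
```python
from h import *
tool()
for n,s in [("top",(480,265)),("scene",(200,235))]:
    d=imaging.read_camera(n);im=d["color"];cv2.imwrite(f"pics/{n}7.png",im[:,:,::-1])
    c=inl([[0,0]])
    hsv=cv2.cvtColor(im,cv2.COLOR_RGB2HSV)
    ms=(hsv[...,1]<40)&(hsv[...,2]>165)
    E=d["extrinsics"];w=LC-.15*ey-.017*ex
    p=cv2.projectPoints(np.array([[*w,.056]]),cv2.Rodrigues(E[:3,:3])[0],E[:3,3],d["mtx"],d["dist_coeffs"])[0].ravel()
    r=rect(d,ms,.056,tuple(map(float,p)));print(n,p,r,inl(r[0]),r[3]-98.1)
```

```text
11.5 [0.4873 0.204  0.1863] [-1.7999e+02 -1.0000e-02  9.8430e+01] 0.0563 F [ 0.21 -0.31  0.32] ledge [-0.005   0.2482]
top [456.41876699 257.07245127] (array([ 0.54678918, -0.22985687]), 221.12832641601562, 134.79104614257812, 97.73712921142578, 6512.5) [-0.00731541 -0.18971882] -0.36287078857421307
scene [192.99449044 231.80189184] (array([ 0.56722375, -0.22573193]), 216.85426330566406, 158.29200744628906, 98.45249843597412, 4142.5) [ 0.0134965  -0.18851429] 0.3524984359741268
```

View pics/top7.png

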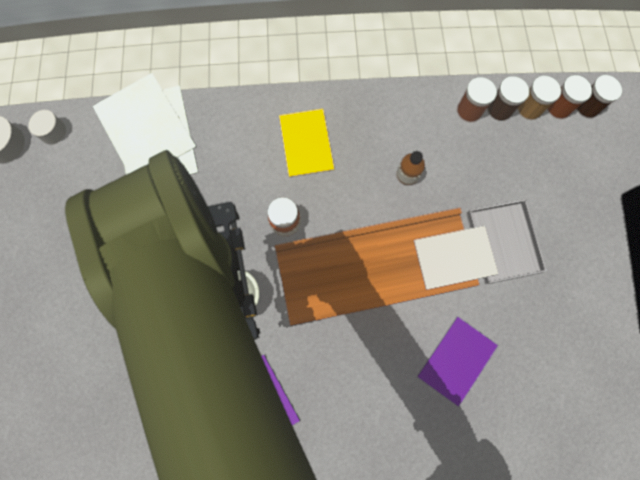

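View pics/scene7.png

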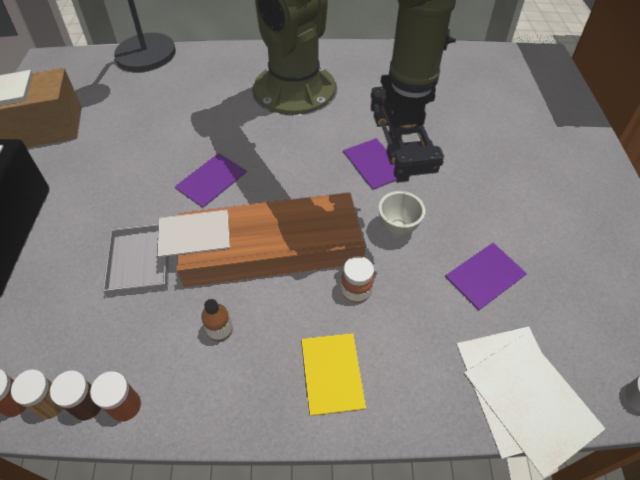

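The slab overhangs the tray end (top view (456,257), scene (194,233)) and the arm is clear. My mask merged the slab with the tray, so I'll tighten it.

Run:
```python
from h import *
for n,p in [("top",(456.,257.)),("scene",(194.,233.))]:
    d=imaging.read_camera(n);im=d["color"]
    hsv=cv2.cvtColor(im,cv2.COLOR_RGB2HSV)
    print(hsv[int(p[1]),int(p[0])],hsv[(235 if n=="top" else 265),(520 if n=="top" else 140)])
    for t in (185,192):
      ms=((hsv[...,1]<40)&(hsv[...,2]>t)).astype(np.uint8)
      ms=cv2.morphologyEx(ms,cv2.MORPH_OPEN,np.ones((5,5)))
      r=rect(d,ms,.056,p);print(n,t,r,inl(r[0]),r[3]-98.1)
```

```text
[ 26  17 223] [ 30   4 182]
top 185 (array([ 0.53334204, -0.19232549]), 142.632568359375, 96.1530532836914, 98.21709823608398, 3573.0) [-0.01534018 -0.15066714] 0.11709823608399006
top 192 (array([ 0.5331897 , -0.19138525]), 140.74327087402344, 95.37289428710938, 98.23599529266357, 3529.0) [-0.01535853 -0.14971482] 0.1359952926635799
[ 16  16 207] [168   8 167]
scene 185 (array([ 0.53152216, -0.19181284]), 138.28829956054688, 93.22447204589844, 98.23052215576172, 2470.5) [-0.01706968 -0.14990318] 0.13052215576172443
scene 192 (array([ 0.53166278, -0.19180836]), 138.13592529296875, 92.28367614746094, 98.27193927764893, 2458.0) [-0.01692983 -0.14991857] 0.17193927764893147
```

Both views agree: y≈-0.150, x≈-0.016, 0.2° off square. The other objects haven't moved in the images, so I'm handing in.

```bash
python3 -c "
from cell import ticket,sensors
print(sensors.get_obs()['joint_velocities'].round(2)); print(ticket.sign_off())"
```

```text
[ 0.3  -0.1   0.13 -0.05 -0.27 -0.03  0.04]
the job is handed in; nothing more can be done
None
```

I pushed the white slab along the ledge with both fingertips behind its rear edge, which also squared it. It now sticks out about 40 mm past the tray end, and I handed the job in at about 11.7 s of the 43 s allowed.

**Last checks:** both cameras put the slab at y ≈ -0.150 m and x ≈ -0.016 m in the ledge frame, turned less than 0.2° from square. It looks flat and does not hang over the ledge's front. The arm is raised about 0.19 m above the counter and touches nothing.

**Other objects:** the tray, jar and bottle look unmoved in the pictures, though I did not measure them. The mortar looks unmoved in the scene view, but the arm hid most of it in the last top view.

**What failed or disagreed:**
- My first move call was refused because its rows left out some fields, and nothing moved.
- My first mask for the final check merged the slab with the tray, so I tightened it. The two cameras then agreed to within 2 mm.

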